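Find the loose jack bolt and hold its nut cap open

ROBOT

A 6-joint arm with a two-finger parallel gripper is mounted at the origin on the work surface. World frame = base frame: x ahead of the robot, y to its left, z up, the work surface at z = 0. Lengths are in m, angles in rad, forces in N, time in s.
With the tool pointing down it reaches from about 0.375 to 0.975 m from the base axis. Payload 3.8 kg.
Tool frame: the origin (TCP) lies midway between the tips of the shut fingers; the grasp point (between the pads) lies 19 mm behind it; z points along the fingers, y is the line along which they close (so a half turn about z gives the same grasp; the last joint's range is limited). The gripper opens to 85 mm and grips with 20 to 120 N. Pads are 22 mm wide; open, the fingers measure 114 mm over their backs; the gripper's body (76 mm by 85 mm) begins 54 mm behind the grasp point. The pads swing forward as they close: fully open they stand 13 mm farther back than shut.
Start: joints at [-1.346, 0.264, 1.604, -0, 1.274, -0.037], TCP at [0.175, -0.652, 0.231] pointing down, gripper open.
Joint ranges: [-2.63, 2.63], [-0.94, 2.18], [0.31, 2.57], [-1.31, 4.45], [0, 2.66], [-2.55, 2.55]. Speed limits (rad/s): [2.57, 2.57, 3.14, 3.14, 3.14, 3.14].

INTERFACE

Orientations are given as a rotation vector (axis times angle).
In Python, from workcell import status, read_camera, workorder, masks_of gives the robot as it stands.
- The arm moves only by the tool drive_tool, never from a script. Its argument "rows" is a list of rows, each a list of 7 numbers: the turn, a rotation vector about the tool's x, y, z in degrees, then the shift along the tool's x, y, z in m, then the opening, from 0 (shut) to 1 (fully open). In form: [[ax, ay, az, tx, ty, tz, claw], ...]. A call has 1 to 8 rows; each row shifts and turns the commanded pose from where the row before left it, along the tool's axes as they then stand; what a row does not reach is not made up. A row lasts 1/12 s, in which the tool goes at most 41.7 mm and 7.16 degrees, less where a joint would pass 70% of its speed; a pose out of reach is approached as far as the arm can. A call is refused whole if a number of a shift passes 0.0417 or a number of a turn 7.16, either way. A call with a gripper value outside its range is refused whole. The fingers move at their own pace and stop on an object; "force" is the grip in N (left out, the last holds). Time passes only in rows, so rows that do not move let the fingers close. It gives the time, the measured TCP pose, the force, the opening and the grip force at its end, in the units of the state.
- status.read_state(): the state, without advancing time (a new reading comes with each control period).
- read_camera(name): name is "side" or "top" or "wrist"; returns a dict with "color" (480x640x3 uint8, red, green, blue), "intrinsics" (3x3 intrinsics, pixels), "world_from_camera" (4x4, takes a point from camera to world coordinates); the wrist camera has in their place "mount" (4x4, takes a point from camera to tool coordinates, whose origin is the TCP and whose axes are the flange's). Camera axes: x right, y up, looking along -z (the intrinsics and any distortion apply to the point x, -y, -z); pixel columns grow to the right and rows downward; lengths in m; the calibration is good to about 2 mm. A picture is of the moment at which its call begins: read the wrist's pose just before it. There is no depth.
- workorder.finish_job(): hands the job in; it is judged then, once.
Trained networks look in a picture, given as the dict that the camera call returned (one of the last four; its "shot" number tells which), for a name from the list of things; names that differ only in an ending like _2 or _b are one class to them, and where a whole thing is asked for, a point or a joint stands for the part that bears it (a point fixed in the world has none). Each returns a list of dicts, best first, with "score" (0 to 1); they miss things now and then, are a little off and sometimes report something else, mostly with a low value. They report only what shows in the picture. A call takes as long as a camera call.
- masks_of(picture, name): "mask" (480x640 bool, what is visible of it) and "bbox" ([left, top, right, bottom] in pixels, round what is visible of it).
The state is a dict: "time": time; "q": joint angles; "joint_vel": joint speeds; "joint_torque": joint torques, N m; "tool_pos": TCP position; "tcp_rot": TCP orientation; "wrist_force": force on the tool from outside, world axes, zero at the start; "torque": the same for the moment, N m; "width": opening from 0.0 (shut) to 1.0 (fully open); "grip_force": force on a finger pad.
Only numpy, scipy, OpenCV 4.12 (cv2) and the standard library are available. Lean on these libraries where they do the work, as an engineer would, in place of code of your own. Each camera call takes 0.05 s, during which the arm holds its last target. There are 200 camera calls.

TASK

Trip the tooling plate's interlock: push its sprung plunger all the way down and let it spring back. Then tap the three bolt heads from above until you find the loose one, which sinks under the tap, grip the tab of that bolt's own hinged cap (the one right behind it) and lift the cap at least 40 degrees open. Finish while still holding the cap open with the gripper, without opening the caps of the tight bolts or shifting the other things on the bench.

Things in the scene. Friction and masses are not known exactly. Their poses are not given: they have to be found in the camera images.
- plate: fixed aluminium plate 155 x 270 x 12 mm, origin on the table under its middle; +x away from the robot at yaw 0, +y left. Stations at plate y = +85 (1), 0 (2), -85 mm (3): each a 38 mm square boss (top 46 mm up) at x = -45 mm with an upright hex bolt, and right behind it, x = 2 to 72 mm, a nut housing (50 mm wide, top 46 mm up) under that bolt's hinged cap
- bolt_1 (a joint): how far the bolt of the left (+y) station has sunk, m: 0 as it stands at first, all three alike. Tight: stays within about 1 mm when pushed. Loose (one of the three, not known beforehand and not visible): gives way at about 2.5 N, sinks 8 mm to its stop and stays down
- bolt_1_top (a point): centre of the top of that bolt's hex head (25 mm across, 14 mm thick, its top at 74 mm above the table before tapping)
- cap_1: hinged steel cap of the left (+y) station, 68 x 52 x 6 mm, 140 g; origin on its hinge line at the far (+x) edge, 49 mm above the table, plate x = 70 mm; level and aligned with the plate when shut; hinge along its y axis; the near edge lifts (positive turn about y, up to 1.2 rad = 69 degrees); falls shut if let go
- cap_1_tab (a point): point to grip on the upright tab at the near edge of that cap: tab 12 mm along x, 14 mm along y (pinch across y, parallel to the hinge, so the tab can turn between the pads), from 52 to 86 mm above the table; this point is 78 mm above the table, 62 mm in front of the hinge line and 29 mm above it when shut
- bolt_2 (a joint): how far the bolt of the middle station has sunk, m: 0 as it stands at first, all three alike. Tight: stays within about 1 mm when pushed. Loose (one of the three, not known beforehand and not visible): gives way at about 2.5 N, sinks 8 mm to its stop and stays down
- bolt_2_top (a point): centre of the top of that bolt's hex head (25 mm across, 14 mm thick, its top at 74 mm above the table before tapping)
- cap_2: hinged steel cap of the middle station, 68 x 52 x 6 mm, 140 g; origin on its hinge line at the far (+x) edge, 49 mm above the table, plate x = 70 mm; level and aligned with the plate when shut; hinge along its y axis; the near edge lifts (positive turn about y, up to 1.2 rad = 69 degrees); falls shut if let go
- cap_2_tab (a point): point to grip on the upright tab at the near edge of that cap: tab 12 mm along x, 14 mm along y (pinch across y, parallel to the hinge, so the tab can turn between the pads), from 52 to 86 mm above the table; this point is 78 mm above the table, 62 mm in front of the hinge line and 29 mm above it when shut
- bolt_3 (a joint): how far the bolt of the right (-y) station has sunk, m: 0 as it stands at first, all three alike. Tight: stays within about 1 mm when pushed. Loose (one of the three, not known beforehand and not visible): gives way at about 2.5 N, sinks 8 mm to its stop and stays down
- bolt_3_top (a point): centre of the top of that bolt's hex head (25 mm across, 14 mm thick, its top at 74 mm above the table before tapping)
- cap_3: hinged steel cap of the right (-y) station, 68 x 52 x 6 mm, 140 g; origin on its hinge line at the far (+x) edge, 49 mm above the table, plate x = 70 mm; level and aligned with the plate when shut; hinge along its y axis; the near edge lifts (positive turn about y, up to 1.2 rad = 69 degrees); falls shut if let go
- cap_3_tab (a point): point to grip on the upright tab at the near edge of that cap: tab 12 mm along x, 14 mm along y (pinch across y, parallel to the hinge, so the tab can turn between the pads), from 52 to 86 mm above the table; this point is 78 mm above the table, 62 mm in front of the hinge line and 29 mm above it when shut
- interlock: fixed grey interlock box, 70 x 80 x 46 mm with a 36 mm collar to 51 mm height; origin under its centre; stands to the left or the right of the plate
- plunger (a joint): travel of the interlock's sprung plunger, m: 0 up, 0.016 fully down; about 3 N to start, 9 N at the bottom; springs back when released
- plunger_top (a point): centre of the plunger's round steel head (28 mm across), 80 mm above the table when up
- parts_bin: bystander: blue open parts bin with sleeves, 120 x 80 x 60 mm, origin under its centre, on the other side of the plate from the interlock
- sleeve_a: bystander: aluminium sleeve, 18 mm across, 26 mm tall, standing on the plate between the left and middle nut housings, origin under its centre
- sleeve_b: bystander: the same, between the middle and right bosses
- screwdriver: bystander: screwdriver lying nearer the robot, on its left
- water: bystander: clear bottle, 66 mm across, 200 mm tall, beyond the plate
- carton: bystander: cardboard box, 70 x 120 x 60 mm, beyond the plate
- grease: bystander: white jar with black cap, 52 mm across, 75 mm tall, nearer the robot, on its right

How it is judged:
By the outcome, as a careful person would: the job done as asked, in the order asked, and still so for the second after the job is handed in, while the arm keeps its last pose, push and grip.
It also fails if it takes over 48 s, if anything falls off the work surface, if the arm or the gripper's body presses on something with over 40 N, if the wrist force passes 120 N, or if a joint passes its speed limit or range.

## Working session

There is one attempt and no reset: what is moved stays moved. The work goes in short steps, Python scripts to look and compute and a tool call to move; the robot and the scene stay as the last step left them, time stands still between calls to the robot, and variables do not carry over. Pictures are saved under pics/ and viewed, at most 10 in all, crops included, and the job is handed in when it is done.

Besides the shell and the picture viewer there is one more tool, called after ">>>" as name(argument=value, ...) on one line, values as JSON. drive_tool: Moves the arm, as the interface text tells. Its arguments: {"type":"object","properties":{"rows":{"type":"array"},"force":{"type":"number"}},"required":["rows"]}

```bash
ls; mkdir -p pics
python3 - <<'E'
from workcell import status, read_camera
import cv2
s=status.read_state();print(s)
for n in ["top","side"]:
    p=read_camera(n);cv2.imwrite(f"pics/{n}0.png",p["color"][:,:,::-1]);print(n,p["intrinsics"].tolist(),p["world_from_camera"].round(4).tolist(),[k for k in p], p.get("distortion"))
E
```

```text
pics
{'time': 0.0, 'q': array([-1.34589262e+00,  2.64781379e-01,  1.60540330e+00,  9.27962895e-07,
        1.27369075e+00, -3.69145128e-02]), 'joint_vel': array([ 0.00031436,  0.00134496, -0.00012808, -0.00038949,  0.00227322,
       -0.00037089]), 'joint_torque': array([-1.17002801e-03, -5.15113378e+01, -3.67316294e+01, -2.32274679e-04,
        1.30357960e-02, -6.51523635e-06]), 'tool_pos': array([ 0.17453828, -0.6512744 ,  0.22992719]), 'tcp_rot': array([-3.11245874e+00, -4.09792351e-01,  3.34916630e-04]), 'wrist_force': array([ 0.01406729, -0.08368688,  0.58357416]), 'torque': array([ 0.01190207, -0.03141675,  0.02217226]), 'grip_force': 0.0, 'width': 1.0002839795990257}
top [[456.3540255840992, 0.0, 324.39093346073594], [0.0, 456.3540255840992, 243.0779859225807], [0.0, 0.0, 1.0]] [[0.0102, 0.989, -0.1473, 0.4142], [-0.9999, 0.0118, 0.0101, 0.0119], [0.0118, 0.1471, 0.989, 0.9524], [0.0, 0.0, 0.0, 1.0]] ['color', 'intrinsics', 'world_from_camera', 'shot'] None
side [[525.1013106427798, 0.0, 319.6804213557386], [0.0, 525.1013106427798, 248.7549620485242], [0.0, 0.0, 1.0]] [[-0.874, 0.3308, -0.356, 0.2269], [-0.4859, -0.6077, 0.6282, 0.5859], [-0.0085, 0.722, 0.6919, 0.696], [0.0, 0.0, 0.0, 1.0]] ['color', 'intrinsics', 'world_from_camera', 'shot'] None
```

View pics/top0.png

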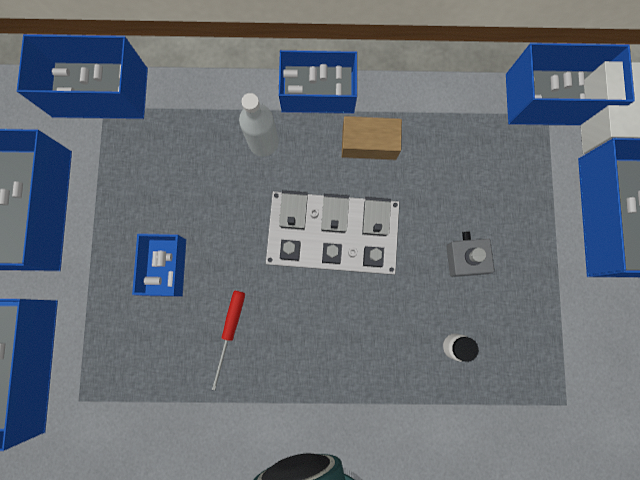

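View pics/side0.png

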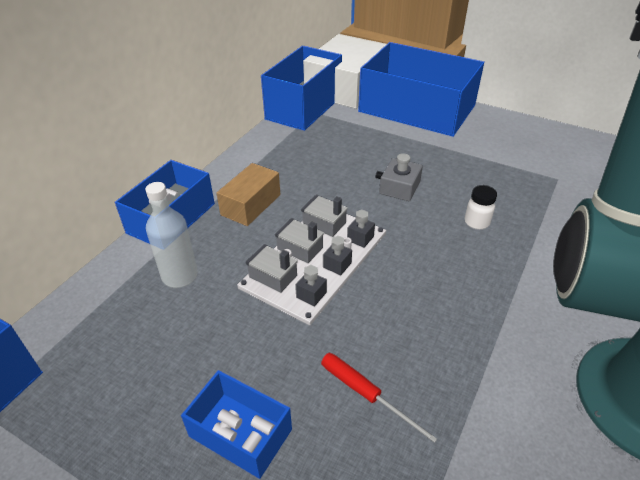

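Both views are clear: in top, bolt heads lie near (290,246), (332,250), (376,254), and the plunger at (477,255), on the right. The parts bin is on the left.

```bash
cat > h.py <<'E'
import numpy as np
def ray(p,uv):
    K=p["intrinsics"];T=p["world_from_camera"]
    d=np.array([(uv[0]-K[0,2])/K[0,0],-(uv[1]-K[1,2])/K[1,1],-1.])
    return T[:3,3],T[:3,:3]@d
def atz(p,uv,z):
    o,d=ray(p,uv);return o+d*(z-o[2])/d[2]
def proj(p,X):
    T=p["world_from_camera"];K=p["intrinsics"];c=T[:3,:3].T@(np.asarray(X)-T[:3,3])
    return K[0,0]*c[0]/-c[2]+K[0,2],K[1,1]*-c[1]/-c[2]+K[1,2]
E
python3 - <<'E'
from workcell import read_camera,masks_of
from h import *
import cv2
for n in ["top","side"]:
    p=read_camera(n)
    for nm in ["plate","bolt_1_top","cap_1","cap_1_tab","plunger_top","interlock"]:
        for m in masks_of(p,nm)[:5]:
            M=m["mask"];ys,xs=np.nonzero(M);print(n,nm,round(m["score"],2),np.round(m["bbox"]),len(xs),round(xs.mean(),1),round(ys.mean(),1))
    cv2.imwrite(f"pics/{n}_z.png",cv2.resize(p["color"][180:285,255:505] if n=="top" else p["color"][140:330,230:480],None,fx=3.1,fy=3.1,interpolation=cv2.INTER_CUBIC)[:,:,::-1])
E
```

```text
top plate 0.56 [269. 190. 396. 276.] 9304 332.9 232.4
top plate 0.51 [367. 247. 382. 261.] 137 375.6 254.8
top plate 0.24 [325. 246. 340. 259.] 118 332.1 251.0
top bolt_1_top 0.51 [280. 194. 310. 228.] 815 293.0 210.7
top bolt_1_top 0.18 [268. 189. 398. 278.] 9599 332.9 232.4
top cap_1 0.93 [359. 200. 390. 234.] 838 376.7 217.6
top cap_1 0.81 [275. 196. 310. 228.] 823 292.4 210.7
top cap_1 0.42 [308. 206. 319. 219.] 96 314.2 212.9
top cap_1 0.26 [326. 248. 341. 257.] 72 332.6 251.1
top cap_1_tab 0.57 [278. 194. 309. 228.] 892 292.5 210.9
top plunger_top 0.67 [471. 246. 488. 264.] 195 477.0 255.3
top interlock 0.6 [471. 247. 484. 260.] 166 477.3 255.1
top interlock 0.46 [443. 334. 481. 361.] 831 460.2 348.4
side plate 0.92 [240. 196. 385. 324.] 10270 310.6 258.4
side bolt_1_top 0.64 [302. 268. 318. 286.] 240 310.7 274.4
side bolt_1_top 0.31 [352. 210. 369. 226.] 178 361.4 217.5
side cap_1 0.96 [308. 195. 345. 222.] 688 326.9 208.7
side cap_1 0.89 [277. 219. 325. 247.] 823 301.2 233.9
side cap_1 0.59 [251. 249. 295. 280.] 949 273.4 262.1
side cap_1_tab 0.77 [249. 246. 299. 277.] 901 272.5 261.9
side plunger_top 0.66 [397. 156. 407. 169.] 169 402.7 161.3
side interlock 0.56 [378. 157. 422. 199.] 1539 399.6 177.7
```

View pics/top_z.png

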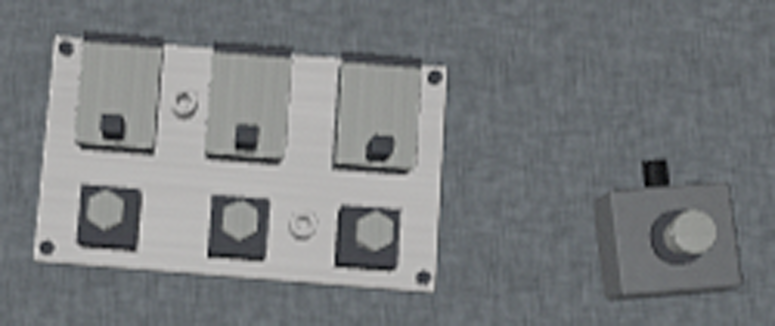

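Run:
```python
from workcell import read_camera
from h import *
from scipy.optimize import least_squares
p=read_camera("top");s=read_camera("side")
f=lambda x,y:np.array([255+(x+.5)/3.1-.5,180+(y+.5)/3.1-.5])
obs=[((.0775,.135,.012),f(57,37)),((.0775,-.135,.012),f(447,66)),((-.0775,-.135,.012),f(433,291)),((-.0775,.135,.012),f(35,260)),
((-.045,.085,.074),f(105,210)),((-.045,0,.074),f(240,220)),((-.045,-.085,.074),f(376,230)),
((.008,.085,.086),f(114,118)),((.008,0,.086),f(247,130))]
def W(v,q):
    c,t=np.cos(v[2]),np.sin(v[2]);return np.array([v[0]+c*q[0]-t*q[1],v[1]+t*q[0]+c*q[1],q[2]])
def R(v): return np.concatenate([np.array(proj(p,W(v,q)))-u for q,u in obs])
r=least_squares(R,[.45,0,-.07],loss='soft_l1');v=r.x;print(v,np.degrees(v[2]),R(v).reshape(-1,2).round(1).tolist())
for i,y in enumerate((.085,0,-.085)):
    b=W(v,(-.045,y,.074));t=W(v,(.008,y,.078));print(i+1,b.round(4),t.round(4),np.round(proj(s,b),1),np.round(proj(s,t),1))
P=atz(p,f(690,232),.080);print("plunger",P.round(4),np.round(proj(s,P),1), atz(p,(477,255.2),.08).round(4))
```

```text
[ 0.57710356 -0.01569004 -0.06747231] -3.8658787518347695 [[-0.8, -0.2], [0.6, 0.5], [1.1, 0.8], [-0.8, 0.6], [0.2, -1.1], [0.2, -0.9], [0.0, -0.7], [-0.7, 0.6], [0.2, 0.2]]
1 [0.5379 0.0722 0.074 ] [0.5908 0.0686 0.078 ] [309.4 269.4] [283.1 255.5]
2 [ 0.5322 -0.0127  0.074 ] [ 0.5851 -0.0162  0.078 ] [336.5 239.8] [311.1 227.2]
3 [ 0.5265 -0.0975  0.074 ] [ 0.5794 -0.101   0.078 ] [360.7 213.3] [336.2 201.9]
plunger [ 0.5253 -0.2928  0.08  ] [402.7 157.7] [ 0.524  -0.2923  0.08  ]
```

View pics/side_z.png

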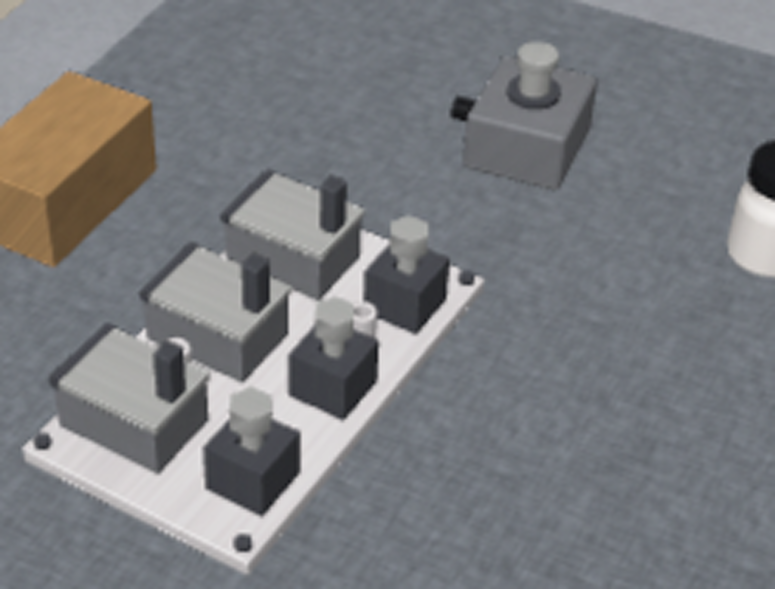

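The side view agrees with the top fit to within about 2 mm (bolts at crop (250,398), (335,310), (409,229); plunger at (538,50)). I'll move above the plunger with the fingers shutting.

>>> drive_tool(rows=[[0,0,0,0.027,-0.016,0,0],[0,0,0,0.027,-0.016,0,0],[0,0,0,0.027,-0.016,0,0],[0,0,0,0.027,-0.016,0,0],[0,0,0,0.027,-0.016,0,0],[0,0,0,0.027,-0.016,0,0],[0,0,0,0.027,-0.016,0,0],[0,0,0,0.027,-0.016,0,0]])

```text
time: 1.57
tool_pos: [0.3511, -0.4713, 0.2315]
tcp_rot: [3.114, 0.41, 0.0]
wrist_force: [0.9, 0.3, 0.1]
width: 0.0
grip_force: 0.0
```

>>> drive_tool(rows=[[0,0,0,0.027,-0.016,0,0],[0,0,0,0.027,-0.016,0,0],[0,0,0,0.027,-0.016,0,0],[0,0,0,0.027,-0.016,0,0],[0,0,0,0.027,-0.016,0,0],[0,0,0,0.027,-0.016,0,0],[0,0,0,0.027,-0.016,0,0],[0,0,0,0.027,-0.016,0,0]])

```text
time: 2.23
tool_pos: [0.5267, -0.2916, 0.2315]
tcp_rot: [3.114, 0.41, 0.001]
wrist_force: [0.2, 0.3, -0.1]
width: -0.001
grip_force: 0.0
```

>>> drive_tool(rows=[[0,0,6.3,0,0,0.02,0],[0,0,6.3,0,0,0.02,0],[0,0,6.3,0,0,0.02,0],[0,0,0,0,0,0.02,0],[0,0,0,0,0,0.02,0],[0,0,0,0,0,0,0],[0,0,0,0,0,0,0],[0,0,0,0,0,0,0]])

```text
time: 2.9
tool_pos: [0.5263, -0.2933, 0.1324]
tcp_rot: [3.139, -0.107, 0.002]
wrist_force: [0.3, -0.1, -0.7]
width: 0.005
grip_force: 0.0
```

```bash
cat > r.py <<'E'
from workcell import status
import numpy as np
from scipy.spatial.transform import Rotation as R
s=status.read_state()
M=R.from_rotvec(s["tcp_rot"]).as_matrix();t=s["tool_pos"]
print(round(s["time"],2),t.round(4),"x",M[:,0].round(3),"z",M[:,2].round(3),"F",s["wrist_force"].round(2),"w",round(s["width"],3),"g",round(s["grip_force"],1))
def to(X): return (M.T@(np.array(X)-t)).round(4)
E
python3 -c "
from r import *;print(to([.5245,-.2925,.085]))"
```

```text
2.9 [ 0.5263 -0.2933  0.1324] x [ 0.998 -0.068  0.001] z [ 0.001 -0.001 -1.   ] F [ 0.27 -0.1  -0.7 ] w 0.005 g 0.0
[-0.002  -0.0007  0.0474]
```

>>> drive_tool(rows=[[0,0,0,-0.002,-0.0005,0.02,0],[0,0,0,0,0,0.02,0],[0,0,0,0,0,0.01,0],[0,0,0,0,0,0.004,0],[0,0,0,0,0,0.004,0],[0,0,0,0,0,0.004,0],[0,0,0,0,0,0,0]])

```text
time: 3.48
tool_pos: [0.5241, -0.2925, 0.0704]
tcp_rot: [3.139, -0.107, 0.001]
wrist_force: [-3.9, 1.5, 6.2]
width: -0.0
grip_force: 3.0
```

>>> drive_tool(rows=[[0,0,0,0,0,0.003,0],[0,0,0,0,0,0.003,0],[0,0,0,0,0,0.001,0],[0,0,0,0,0,0,0],[0,0,0,0,0,0,0]])

```text
time: 3.9
tool_pos: [0.5245, -0.2928, 0.0646]
tcp_rot: [3.139, -0.107, 0.002]
wrist_force: [-2.6, 1.9, 7.7]
width: -0.0
grip_force: 4.0
```

>>> drive_tool(rows=[[0,0,0,0,0,0.001,0],[0,0,0,0,0,0.001,0],[0,0,0,0,0,0.001,0],[0,0,0,0,0,0,0],[0,0,0,0,0,0,0]])

```text
time: 4.32
tool_pos: [0.5245, -0.2928, 0.0639]
tcp_rot: [3.139, -0.107, 0.002]
wrist_force: [-9.4, 4.7, 20.8]
width: -0.001
grip_force: 10.3
```

Bottomed out: 20.8 N and no further travel. I'll release it and go above bolt 3.

>>> drive_tool(rows=[[0,0,0,0,0,-0.008,0],[0,0,0,0,0,-0.015,0],[0,0,0,0,0,-0.025,0],[0,0,0,-0.002,-0.032,0,0],[0,0,0,-0.002,-0.032,0,0],[0,0,0,-0.002,-0.032,0,0],[0,0,0,-0.002,-0.033,0,0],[0,0,0,-0.002,-0.033,0,0]])

```text
time: 4.98
tool_pos: [0.5258, -0.129, 0.1086]
tcp_rot: [3.139, -0.108, 0.005]
wrist_force: [0.5, 0.2, -0.1]
width: -0.002
grip_force: 0.0
```

>>> drive_tool(rows=[[0,0,0,-0.002,-0.033,0,0],[0,0,0,0,0,0.01,0],[0,0,0,0,0,0.01,0],[0,0,0,0,0,0,0],[0,0,0,0,0,0,0]])

```text
time: 5.4
tool_pos: [0.5246, -0.0977, 0.0866]
tcp_rot: [3.14, -0.108, -0.002]
wrist_force: [-0.4, 0.4, 0.6]
width: 0.001
grip_force: 0.0
```

Run:
```python
from r import *
print(to([.5252,-.0976,.076]))
from workcell import read_camera
import cv2
p=read_camera("side");cv2.imwrite("pics/s1.png",cv2.resize(p["color"][120:330,230:480],None,fx=2.5,fy=2.5)[:,:,::-1])
```

```text
5.4 [ 0.5246 -0.0977  0.0866] x [ 0.998 -0.069 -0.001] z [-0.001 -0.    -1.   ] F [-0.43  0.38  0.6 ] w 0.001 g 0.0
[ 0.0006 -0.0001  0.0106]
```

View pics/s1.png

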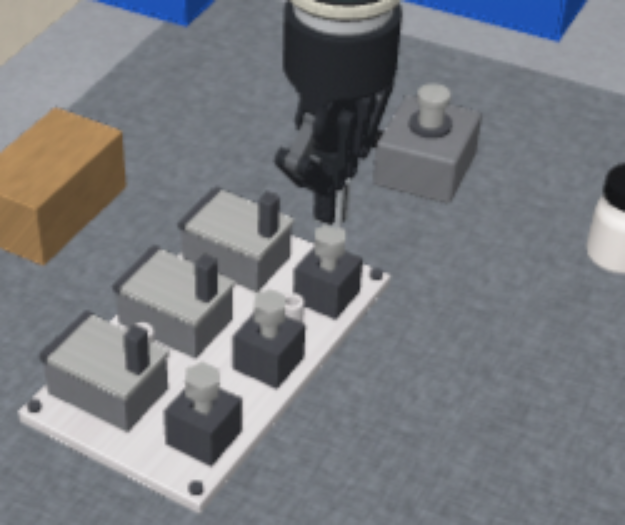

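The plunger (433,95) has sprung back, and the fingertips sit just above bolt 3 (330,235). Next I'll tap it.

>>> drive_tool(rows=[[0,0,0,0,0,0.006,0],[0,0,0,0,0,0.004,0],[0,0,0,0,0,0.002,0],[0,0,0,0,0,0.0015,0],[0,0,0,0,0,0.0015,0],[0,0,0,0,0,0,0]])

```text
time: 5.95
tool_pos: [0.5247, -0.0975, 0.0737]
tcp_rot: [3.139, -0.107, -0.002]
wrist_force: [-5.9, -0.3, 11.6]
width: 0.001
grip_force: 5.6
```

Bolt 3 held at 11.6 N with its top still at 73.7 mm, so it is tight. Bolt 2 next.

>>> drive_tool(rows=[[0,0,0,0,0,-0.015,0],[0,0,0,0,-0.028,0,0],[0,0,0,0,-0.028,0,0],[0,0,0,0,-0.029,0,0],[0,0,0,0,0,0,0]])

```text
time: 6.37
tool_pos: [0.5311, -0.0086, 0.0874]
tcp_rot: [-3.138, 0.104, -0.001]
wrist_force: [0.0, -0.2, 0.4]
width: 0.001
grip_force: 0.0
```

>>> drive_tool(rows=[[0,0,0,0,0,0.006,0],[0,0,0,0,0,0.004,0],[0,0,0,0,0,0.002,0],[0,0,0,0,0,0.0015,0],[0,0,0,0,0,0.0015,0],[0,0,0,0,0,0,0]])

```text
time: 6.87
tool_pos: [0.5305, -0.0128, 0.0718]
tcp_rot: [3.14, -0.109, -0.001]
wrist_force: [-0.1, 0.1, 0.1]
width: 0.001
grip_force: 0.0
```

>>> drive_tool(rows=[[0,0,0,0,0,0.002,0],[0,0,0,0,0,0.002,0],[0,0,0,0,0,0.0015,0],[0,0,0,0,0,0.0015,0],[0,0,0,0,0,0.0015,0],[0,0,0,0,0,0,0]])

```text
time: 7.37
tool_pos: [0.5313, -0.0125, 0.0656]
tcp_rot: [3.139, -0.106, 0.0]
wrist_force: [-5.8, -2.2, 14.2]
width: -0.002
grip_force: 6.9
```

Bolt 2 sank to 65.6 mm and stopped, so it is the loose one. I'll lift, open partly and move over cap 2's tab.

>>> drive_tool(rows=[[0,0,0,0,0,-0.025,0],[0,0,0,0,0,-0.025,0],[0,0,0,0,0,-0.02,0.5],[0,0,0,0.018,0,0,0.5],[0,0,0,0.018,0,0,0.5],[0,0,0,0.018,0,0,0.5],[0,0,0,0,0,0,0.5],[0,0,0,0,0,0,0.5]])

```text
time: 8.03
tool_pos: [0.585, -0.0156, 0.1334]
tcp_rot: [-3.139, 0.107, 0.001]
wrist_force: [-0.0, -0.1, 0.5]
width: 0.5
grip_force: 0.0
```

Run:
```python
from r import *
print(to([.5853,-.0162,.058]))
from workcell import read_camera
import cv2
p=read_camera("wrist");cv2.imwrite("pics/w1.png",p["color"][:,:,::-1])
m=p["mount"];K=p["intrinsics"];print(m.round(3).tolist())
for X in ([.5851,-.0162,.086],[.5908,.0686,.086],[.5315,-.0127,.066]):
    c=m[:3,:3].T@(to(X)-m[:3,3]);print(K[0,0]*c[0]/-c[2]+K[0,2],K[1,2]+K[1,1]*c[1]/c[2])
```

```text
8.03 [ 0.585  -0.0156  0.1334] x [ 0.998 -0.068 -0.   ] z [-0.  0. -1.] F [-0.02 -0.12  0.52] w 0.5 g 0.0
[0.0004 0.0006 0.0754]
[[0.0, 0.963, 0.269, 0.067], [1.0, -0.0, 0.0, -0.0], [0.0, 0.269, -0.963, -0.143], [0.0, 0.0, 0.0, 1.0]]
321.598433903306 262.6228212682939
182.32105508236256 262.73992562576535
321.55482245695515 324.5515018989597
```

View pics/w1.png

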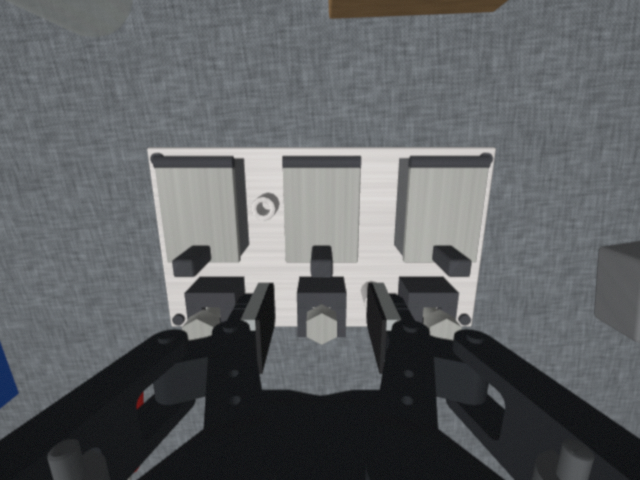

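The wrist view shows the tab of cap 2 centred between the fingers (tab near (321,262), its top face around v=267, predicted 262.6), so I aim about 1 mm nearer the robot and descend.

>>> drive_tool(rows=[[0,0,0,-0.001,0.0005,0.02,0.5],[0,0,0,0,0,0.02,0.5],[0,0,0,0,0,0.018,0.5],[0,0,0,0,0,0.01,0.5],[0,0,0,0,0,0.007,0.5],[0,0,0,0,0,0,0.5],[0,0,0,0,0,0,0.5]])

```text
time: 8.67
tool_pos: [0.5835, -0.0162, 0.0589]
tcp_rot: [-3.14, 0.107, 0.0]
wrist_force: [-0.0, -0.2, 0.2]
width: 0.499
grip_force: 0.0
```

>>> drive_tool(rows=[[0,0,0,0,0,0,0.1],[0,0,0,0,0,0,0.1],[0,0,0,0,0,0,0],[0,0,0,0,0,0,0],[0,0,0,0,0,0,0],[0,0,0,0,0,0,0]], force=40)

```text
time: 9.17
tool_pos: [0.5848, -0.0162, 0.0602]
tcp_rot: [-3.14, 0.107, -0.004]
wrist_force: [-1.3, 0.1, 6.5]
width: 0.153
grip_force: 41.0
```

Run:
```python
from r import *
# path of grasp point: plate-x / z offsets from the hinge; tool tilts by k*angle about plate y
k=.5;L=.019
P=lambda a:(np.array([-.062*np.cos(a)+.029*np.sin(a),.062*np.sin(a)+.029*np.cos(a)]))
def tcp(a):
    b=k*a;return P(a)+L*np.array([-np.sin(b),-np.cos(b)])
A=np.radians(np.arange(0,57,5.0))
for i in range(len(A)-1):
    d=tcp(A[i+1])-tcp(A[i]);b=k*A[i]
    # row: shift along tool axes as they stand (before the turn)
    print(round(np.degrees(A[i+1])),"tx",round(d@[np.cos(b),-np.sin(b)],4),"tz",round(d@[-np.sin(b),-np.cos(b)],4))
```

```text
9.17 [ 0.5848 -0.0162  0.0602] x [ 0.998 -0.068  0.002] z [ 0.002 -0.    -1.   ] F [-1.3   0.11  6.53] w 0.153 g 41.0
5 tx 0.0019 tz -0.0053
10 tx 0.0022 tz -0.0052
15 tx 0.0024 tz -0.0051
20 tx 0.0026 tz -0.0049
25 tx 0.0028 tz -0.0048
30 tx 0.003 tz -0.0046
35 tx 0.0032 tz -0.0044
40 tx 0.0034 tz -0.0042
45 tx 0.0036 tz -0.004
50 tx 0.0037 tz -0.0039
55 tx 0.0039 tz -0.0036
```

Gripped, with a 13 mm opening and 41 N. I'll lift along the arc with a half-rate tilt (−2.5° about tool y per row).

>>> drive_tool(rows=[[0,-2.5,0,0.002,0,-0.0053,0],[0,-2.5,0,0.0022,0,-0.0052,0],[0,-2.5,0,0.0024,0,-0.0051,0],[0,-2.5,0,0.0026,0,-0.0049,0],[0,-2.5,0,0.0028,0,-0.0048,0],[0,0,0,0,0,0,0]])

```text
time: 9.67
tool_pos: [0.5963, -0.017, 0.0815]
tcp_rot: [-3.112, 0.106, 0.352]
wrist_force: [-4.7, 2.0, -1.5]
width: 0.154
grip_force: 39.5
```

```bash
python3 -c "
from r import *"
```

```text
9.67 [ 0.5963 -0.017   0.0815] x [ 0.972 -0.066 -0.224] z [-0.223  0.015 -0.975] F [-4.7   2.01 -1.53] w 0.154 g 39.5
```

>>> drive_tool(rows=[[0,-2.5,0,0.003,0,-0.0046,0],[0,-2.5,0,0.0032,0,-0.0044,0],[0,-2.5,0,0.0034,0,-0.0042,0],[0,-2.5,0,0.0036,0,-0.004,0],[0,-2.5,0,0.0037,0,-0.0039,0],[0,-2.5,0,0.0039,0,-0.0036,0],[0,0,0,0,0,0,0],[0,0,0,0,0,0,0]])

```text
time: 10.33
tool_pos: [0.6236, -0.0188, 0.0983]
tcp_rot: [-3.032, 0.103, 0.748]
wrist_force: [-4.3, 0.5, -0.5]
width: 0.151
grip_force: 40.4
```

Run:
```python
from r import *
g=t-.019*M[:,2];h=np.array([.5771+.07*.998,-.0157-.07*.0674]);dx=-np.linalg.norm(g[:2]-h) if g[0]<h[0] else 0
print(g.round(4),"angle",155-np.degrees(np.arctan2(g[2]-.049,dx)),"r",np.hypot(dx,g[2]-.049))
from workcell import read_camera
import cv2
p=read_camera("side");cv2.imwrite("pics/s2.png",cv2.resize(p["color"][100:340,200:500],None,fx=2.5,fy=2.5)[:,:,::-1])
```

```text
10.33 [ 0.6236 -0.0188  0.0983] x [ 0.883 -0.06  -0.465] z [-0.464  0.032 -0.885] F [-4.32  0.5  -0.49] w 0.151 g 40.4
[ 0.6324 -0.0194  0.1151] angle 52.56496795598487 r 0.06771216732768792
```

View pics/s2.png

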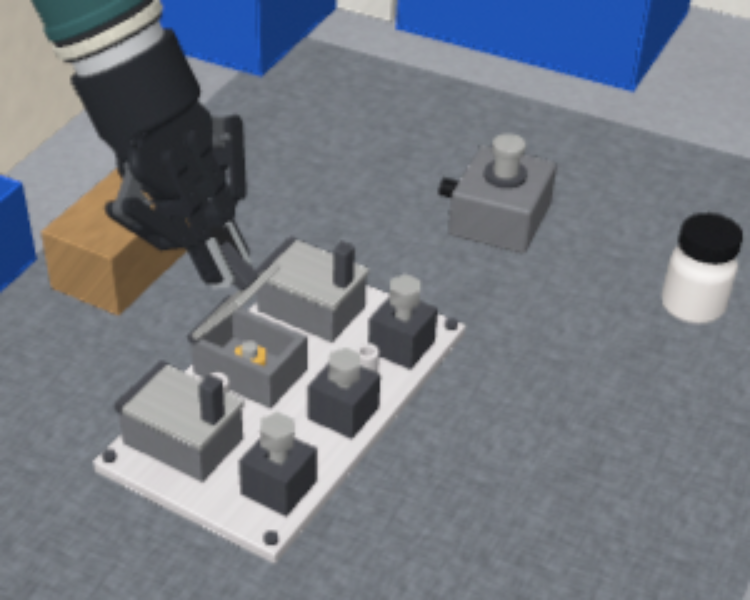

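The middle cap (edge-on near (240,295)) is open about 52° with its tab held in the gripper, bolt 2 is sunk, and everything else is in place. I'm handing the job in.

```bash
python3 -c "
from workcell import workorder;print(workorder.finish_job())"
```

```text
the job is handed in; nothing more can be done
None
```

I pushed the interlock plunger to its stop and it sprang back; bolt 2 (middle) was the loose one (bolt 3 was tight, bolt 1 was not tapped), and I handed the job in at about 10 s with the gripper holding cap 2 open about 52°.

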